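Make up the viscosity kit and the spare-caps kit

ROBOT

A 6-joint arm with a two-finger parallel gripper is mounted at the origin on a cart in front of the work surface, level with it; the furniture and walls round the work are solid. World frame = base frame: x ahead of the robot, y to its left, z up, the work surface at z = 0. Lengths are in mm, angles in rad, forces in N, time in s.
With the tool pointing down it reaches from about 275 to 850 mm from the base axis. Payload 19 kg.
Tool frame: the origin (TCP) lies midway between the tips of the shut fingers; the grasp point (between the pads) lies 19 mm behind it (bot.tcp_to_grasp is the distance from the TCP to the grasp point, in mm); z points along the fingers, y is the direction in which the jaws open and shut (so a half turn about z gives the same grasp; the last joint's range is limited). The gripper opens to 85 mm and grips with 20 to 120 N. Pads are 22 mm wide; open, the fingers measure 114 mm over their backs; the gripper's body (76 mm by 85 mm) begins 54 mm behind the grasp point. The pads swing forward as they close: fully open they stand 13 mm farther back than shut.
Start: joints at [-0.134, 0.15, 1.437, -0, 1.554, -0.134], TCP at [574.97, -0.016, 231.267] pointing down, gripper open.
Joint ranges: [-2.8, 2.8], [-0.68, 2.1], [0.12, 2.68], [-1.39, 4.53], [0.16, 2.79], [-2.81, 2.81]. Speed limits (rad/s): [1.89, 1.89, 2.22, 3.01, 3.01, 3.01].

INTERFACE

Orientations are given as a unit quaternion [x, y, z, w].
In Python, from station import state, snapshot, workorder, spotter, bot gives the robot as it stands.
- The arm moves only by the tool send_rows, never from a script. Its argument "motion" is a list of rows, each an object with "dp": the shift along the tool's x, y, z in mm, a list of three; "angular": the turn, a rotation vector about the tool's x, y, z in degrees, a list of three; "claw": the gripper's target within -1 to 1 (shut at 1, half-way at 0, fully open at -1). In form: [{"dp": [x, y, z], "angular": [ax, ay, az], "claw": claw}, ...]. A call has 1 to 20 rows; each row shifts and turns the commanded pose from where the row before left it, along the tool's axes as they then stand; what a row does not reach is not made up. A row lasts 1/12 s, in which the tool goes at most 41.7 mm and 7.16 degrees, less where a joint would pass 70% of its speed; a pose out of reach is approached as far as the arm can. A call with a gripper value outside its range is refused whole. The fingers move at their own pace and stop on an object; the grip force is fixed at half the most. Time passes only in rows, so rows that do not move let the fingers close. It gives the time, the measured TCP pose, the force and the opening at its end, in the units of the state.
- state(): the state, without advancing time (a new reading comes with each control period).
- snapshot(name): name is "scene" or "side" or "wrist"; returns a dict with "frame" (384x512x3 uint8, red, green, blue), "mtx" (3x3 intrinsics, pixels), "cam_to_world" (4x4, takes a point from camera to world coordinates). Camera axes: x right, y down, z forward; pixel columns grow to the right and rows downward; lengths in mm; the calibration is good to about 2 mm. A picture is of the moment at which its call begins. There is no depth.
- workorder.finish_job(): hands the job in, once; it reports no verdict.
Trained networks look in the newest picture that a camera, given by its name, has taken for a name from the list of things; names that differ only in an ending like _2 or _b are one class to them, and where a whole thing is asked for, a point or a joint stands for the part that bears it (a point fixed in the world has none). Each returns a list of dicts, best first, with "confidence" (0 to 1); they miss things now and then, are a little off and sometimes report something else, mostly with a low value. They report only what shows in the picture. A call takes as long as a camera call. They do not tell look-alikes from the thing itself.
- spotter.silhouettes(camera, thing): "pixels" (384x512 bool, what is visible of it) and "rect" ([left, top, width, height] in pixels, round what is visible of it).
- spotter.landmark_of(camera, thing): "at" ([column, row] in pixels: a listed point, or the origin of a listed thing).
The state is a dict: "t": time; "joints": joint angles; "joint_velocities": joint speeds; "joint_efforts": joint torques, N m; "position": TCP position; "tcp_rot": TCP orientation; "contact_force": force on the tool from outside, world axes, zero at the start; "torque": the same for the moment, N m; "grip_width": opening from 0.0 (shut) to 1.0 (fully open).
Only numpy, scipy, OpenCV 4.12 (cv2) and the standard library are available. Lean on these libraries where they do the work, as an engineer would, in place of code of your own. Each camera call takes 0.05 s, during which the arm holds its last target. There are 200 camera calls.

TASK

Make up the two kits on their plywood boards. On the long board, stand the thinner jar in the round nest at the tab end and the grey dip cup in the middle nest, and lay the marker in the trough; on the short board, put the brass air cap with the horns in the nest at the tab end and the fluted screw cap in the other. Keep the jar and the dip cup upright all the time, and leave everything lying or standing flat in its nest, the caps the same way up as they started.

Things in the scene. Friction and masses are not known exactly. Their poses are not given: they have to be found in the camera images.
- long_board: Fixed plywood kit board 160 x 280 mm, 6 mm thick, black nest walls to 12 mm high, rounded tab at one end. Origin: underside of middle nest; z up, y along the board to the tab end, x across. Nests at x = 0: round, 84 mm inside, at y = +95 mm (tab end) and at y = 0; trough, inside 146 mm along x by 44 mm, at y = -95 mm. Board spans y -130 to 150 mm, tab to 190. Nest floor 6 mm above bench.
- short_board: Fixed plywood kit board 90 x 180 mm, 6 mm thick, black nest walls to 12 mm high, rounded tab at one end. Origin: centre of underside; z up, y along the board, x across; the tab is at the -y end (to y = -130 mm). Two round nests, 50 mm inside, at x = 0: at y = -42.5 mm (tab end) and at y = +42.5 mm. Nest floor 6 mm above bench.
- jar_mid (a point): Glass thinner jar with a tin screw lid (lid fixed on), standing upright on the bench: 62 mm diameter, 78 mm high, about 0.21 kg. The point is its centre, half-way up (39 mm above its underside); z is its axis, up.
- dip_cup_mid (a point): Plain grey viscosity dip cup standing mouth down: a 55 mm diameter cylinder below that narrows to a cone above, 63 mm high, closed, about 0.11 kg. Grip it low, on the straight part (lowest 25 to 30 mm). The point is on its axis half-way up (31.5 mm above its underside); z is its axis, up.
- marker_mid (a point): Marker pen lying on the bench, white barrel with a black cap: 123 mm long, 16 mm thick. The point is its centre, half-way up (8 mm above the bench); local y runs along the pen, z up.
- air_cap_mid (a point): Small brass spray-gun air cap, a disc of 27 mm diameter and 12 mm height with two little horns on top (16 mm high over them, horns 20 mm apart along local y), about 45 g, lying horns up. The point is the centre of the disc, 6 mm above its underside; z up.
- screw_cap_mid (a point): Small fluted plastic screw cap, 28 mm diameter, 14 mm high, flat top up, light. The point is its centre, half-way up (7 mm above its underside); z up.
Mind the look-alikes: they are no part of the job. What is shaped like the part that bears dip_cup_mid but orange or red is not meant.

How it is judged:
By the outcome, as a careful person would: the job done as asked, in the order asked, and still so for the second after the job is handed in, with the robot touching nothing.
It also fails if it takes over 125 s, if anything falls off the work surface, if the arm or the gripper's body presses on something with over 40 N, if the wrist force passes 120 N, or if a joint passes its speed limit or range.

## Working session

There is one attempt and no reset: what is moved stays moved. The work goes in short steps, Python scripts to look and compute and a tool call to move; the robot and the scene stay as the last step left them, time stands still between calls to the robot, and variables do not carry over. Pictures are saved under pics/ and viewed, about 12 in all and at most 16, crops included, and the job is handed in when it is done.

Besides the shell and the picture viewer there is one more tool, called after "Call:" by a JSON object that holds its "fn" and its "kwargs", one argument or row to a line. send_rows: Moves the arm, as the interface text tells. Its arguments: {"type":"object","properties":{"motion":{"type":"array","items":{"type":"object","properties":{"dp":{"type":"array","items":{"type":"number"}},"angular":{"type":"array","items":{"type":"number"}},"claw":{"type":"number"}}}}},"required":["motion"]}

```bash
ls; mkdir -p pics; cat > h.py <<'E'
import numpy as np, cv2
from station import state, snapshot, workorder, spotter, bot
def ray(s,uv,z):
    K=s["mtx"];T=np.array(s["cam_to_world"])
    d=T[:3,:3]@np.linalg.solve(np.array(K),[uv[0],uv[1],1.]);o=T[:3,3]
    return o+d*(z-o[2])/d[2]
def px(s,p):
    T=np.linalg.inv(np.array(s["cam_to_world"]));c=T[:3,:3]@np.array(p,float)+T[:3,3]
    v=np.array(s["mtx"])@c;return v[:2]/v[2]
def save(s,n): cv2.imwrite(f"pics/{n}.png",cv2.cvtColor(s["frame"],cv2.COLOR_RGB2BGR))
Z=dict(long_board=0,short_board=0,jar_mid=39,dip_cup_mid=31.5,marker_mid=8,air_cap_mid=6,screw_cap_mid=7)
E
python3 - <<'E'
from h import *
ims=[]
for c in("scene","side","wrist"):
    s=snapshot(c);ims.append(s["frame"])
    print(c,np.round(np.array(s["cam_to_world"])[:3,3]))
    for k,z in Z.items():
        for r in spotter.landmark_of(c,k)[:4]:
            print(k,round(r["confidence"],2),np.round(r["at"]),np.round(ray(s,r["at"],z)))
im=np.hstack(ims[:2]); cv2.imwrite("pics/a.png",cv2.cvtColor(cv2.resize(ims[0],(800,600)),cv2.COLOR_RGB2BGR))
cv2.imwrite("pics/b.png",cv2.cvtColor(cv2.resize(ims[1],(800,600)),cv2.COLOR_RGB2BGR));cv2.imwrite("pics/c.png",cv2.cvtColor(ims[2],cv2.COLOR_RGB2BGR))
print(state())
E
```

```text
pics
scene [-437.  637. 1243.]
short_board 0.56 [224. 200.] [619. 181.   0.]
jar_mid 0.74 [362. 173.] [ 446. -274.   39.]
jar_mid 0.3 [259. 228.] [424. 156.  39.]
jar_mid 0.19 [222. 197.] [600. 193.  39.]
dip_cup_mid 0.84 [177. 208.] [642. 341.  32.]
dip_cup_mid 0.77 [260. 226.] [432. 149.  32.]
dip_cup_mid 0.28 [211. 250.] [430. 323.  32.]
marker_mid 0.52 [213. 249.] [447. 310.   8.]
side [  590. -1131.   806.]
long_board 0.57 [275. 260.] [ 604. -189.    0.]
short_board 0.84 [282. 186.] [626. 157.   0.]
jar_mid 0.86 [201. 272.] [ 434. -283.   39.]
dip_cup_mid 0.67 [281. 149.] [623. 335.  32.]
dip_cup_mid 0.62 [224. 133.] [422. 448.  31.]
dip_cup_mid 0.62 [226. 159.] [446. 263.  32.]
air_cap_mid 0.4 [218. 206.] [440.  33.   6.]
screw_cap_mid 0.61 [204. 243.] [ 422. -135.    7.]
wrist [574.  72. 373.]
long_board 0.78 [282. 286.] [ 610. -179.    0.]
air_cap_mid 0.74 [139. 126.] [443.  32.   6.]
air_cap_mid 0.51 [135. 254.] [ 422. -128.    6.]
screw_cap_mid 0.6 [137. 255.] [ 425. -130.    7.]
{'t': 1.2, 'joints': array([-1.33996068e-01,  1.50497830e-01,  1.43740784e+00, -4.86570084e-05,
        1.55379616e+00, -1.33979175e-01]), 'joint_velocities': array([ 0.00011607, -0.00105368,  0.00030931, -0.0001259 , -0.00058275,
        0.00163806]), 'joint_efforts': array([ 1.95447756e-03, -7.12825799e+01, -5.71032715e+01,  2.50356612e-05,
        1.85941106e-03, -1.38985723e-05]), 'position': array([ 5.74965595e+02, -2.87321351e-02,  2.31263898e+02]), 'tcp_rot': array([ 7.07112459e-01,  7.07101101e-01, -5.24410924e-05, -2.86615220e-05]), 'contact_force': array([-0.3268978 ,  0.02935408,  0.63134078]), 'torque': array([-0.02202899,  0.05352549, -0.01776337]), 'grip_width': 0.996640814410516}
```

View pics/a.png

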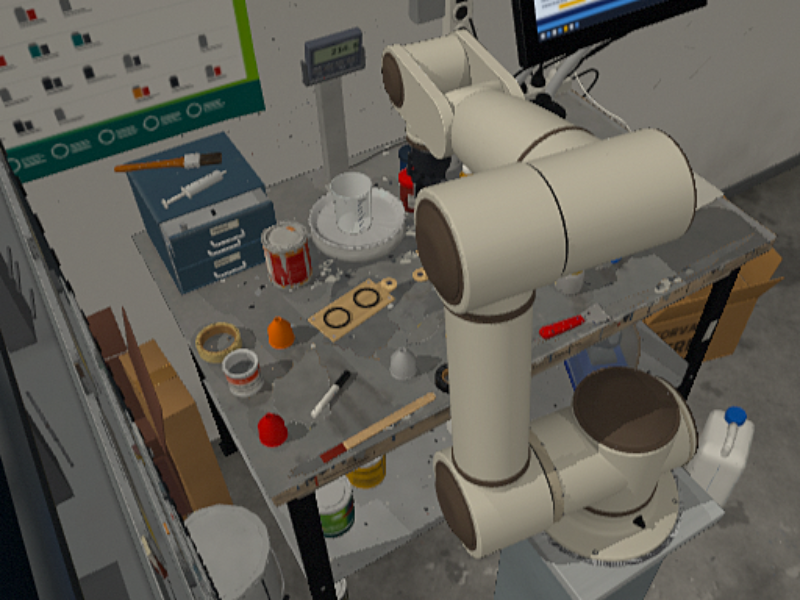

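View pics/b.png

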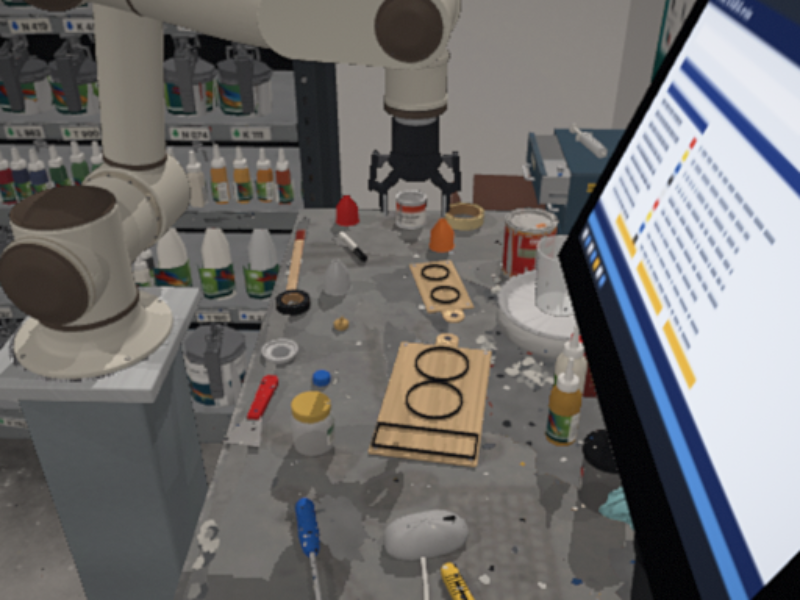

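View pics/c.png

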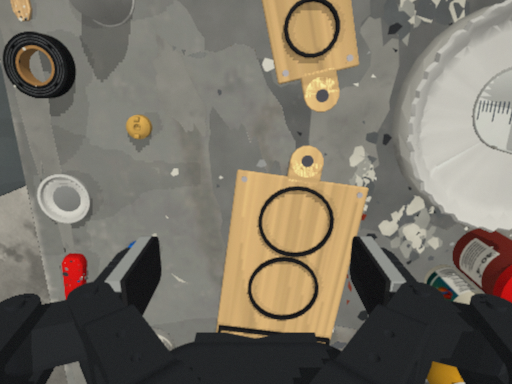

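The pictures show these parts:
- **Boards:** the wrist view has the long board's tab nest at about (296,221), its middle nest at (283,288), and the short board's tab nest at (312,27).
- **Air cap:** brass, at (139,126) in the wrist view.
- **Screw cap:** blue, at about (135,250) in the wrist view.
- **Jar:** yellow lid, low on the left of the side view.
- **Dip cup:** the grey one is at (402,362) in the scene view. The orange and red ones are decoys.
- **Marker:** at (330,393) in the scene view.

Next I'll fit the boards and measure the remaining parts.

```bash
python3 - <<'E'
from h import *
s=snapshot("wrist");g=cv2.cvtColor(s["frame"],cv2.COLOR_RGB2GRAY)
m=(g<60).astype(np.uint8)
cs,_=cv2.findContours(m,cv2.RETR_CCOMP,cv2.CHAIN_APPROX_NONE)
for c in cs:
    if len(c)>80:
        (x,y),a,r=cv2.fitEllipse(c)
        if x>200: print("ell",np.round((x,y)),np.round(a),np.round(ray(s,(x,y),10),1))
for u in [(307,161),(322,95),(242,171),(366,187)]: print(u,np.round(ray(s,u,6),1))
for c in("scene","side"):
    s=snapshot(c)
    for k in("marker_mid","dip_cup_mid","jar_mid","screw_cap_mid"):
        for r in spotter.silhouettes(c,k)[:3]:
            p=r["pixels"];pts=np.argwhere(p)[:,::-1].astype(np.float32)
            if len(pts)<8: continue
            (cx,cy),_,_=cv2.minAreaRect(pts);vx,vy,_,_=cv2.fitLine(pts,2,0,.01,.01).ravel()
            col=s["frame"][p].mean(0).round()
            L=30*0.5
            print(c,k,round(r["confidence"],2),r["rect"],col,np.round(ray(s,(cx,cy),Z[k])),"dir",np.round(ray(s,(cx+10*vx,cy+10*vy),8)-ray(s,(cx-10*vx,cy-10*vy),8)))
# side nests of short board
s=snapshot("side")
for u in [(435,272),(445,295),(442,363),(434,400)]: print(u,np.round(ray(s,(u[0]*.64,u[1]*.64),10),1))
E
```

```text
ell [283. 288.] [61. 69.] [ 609.8 -175.7   10. ]
ell [283. 288.] [55. 65.] [ 609.6 -175.4   10. ]
ell [273. 318.] [154. 530.] [ 598.5 -222.6   10. ]
ell [246. 334.] [ 6. 55.] [ 561.5 -248.    10. ]
ell [477. 260.] [38. 45.] [ 854.5 -135.    10. ]
ell [296. 221.] [69. 73.] [623.2 -82.4  10. ]
ell [295. 221.] [64. 70.] [623. -82.  10.]
ell [311.  27.] [54. 59.] [631.9 133.   10. ]
ell [311.  27.] [49. 54.] [631.7 133.   10. ]
(307, 161) [634.4  -8.3   6. ]
(322, 95) [647.6  65.7   6. ]
(242, 171) [558.6 -20.3   6. ]
(366, 187) [706.1 -40.    6. ]
scene marker_mid 0.5 [202.2, 235.8, 22.0, 29.8] [106. 104.  96.] [442. 317.   8.] dir [ 34. -60.   0.]
scene dip_cup_mid 0.64 [169.0, 202.2, 19.1, 19.8] [146.  65.   2.] [620. 341.  32.] dir [-83.  35.   0.]
scene dip_cup_mid 0.57 [162.0, 265.7, 19.2, 18.2] [129.  10.   7.] [409. 455.  32.] dir [-71.  16.   0.]
scene dip_cup_mid 0.54 [248.9, 217.7, 19.1, 24.1] [119. 117. 112.] [416. 166.  32.] dir [-73.  38.   0.]
scene jar_mid 0.68 [357.2, 170.4, 17.6, 19.3] [106. 103.  95.] [ 407. -259.   39.] dir [ -4. -79.   0.]
scene jar_mid 0.28 [265.0, 171.0, 7.3, 7.7] [153. 125.  85.] [609.   7.  39.] dir [-78. -23.   0.]
side dip_cup_mid 0.84 [204.2, 164.6, 20.2, 23.1] [117. 114. 112.] [422. 148.  32.] dir [  15. -120.    0.]
side dip_cup_mid 0.69 [274.2, 138.8, 15.0, 24.4] [143.  75.  37.] [624. 326.  32.] dir [  4. 145.   0.]
side dip_cup_mid 0.46 [215.3, 124.4, 15.6, 21.4] [124.  32.  31.] [416. 439.  32.] dir [  24. -161.    0.]
side jar_mid 0.65 [186.2, 252.7, 28.9, 40.0] [128. 114.  86.] [ 431. -278.   39.] dir [ 13. -70.  -0.]
side screw_cap_mid 0.67 [198.2, 240.1, 14.3, 8.4] [ 36.  75. 134.] [ 424. -130.    7.] dir [49. 15.  0.]
(435, 272) [613.4 209.5  10. ]
(445, 295) [632.1 124.1  10. ]
(442, 363) [623.9 -89.1  10. ]
(434, 400) [ 610.2 -185.1   10. ]
```

Call:
{"fn": "send_rows", "kwargs": {
  "motion": [
    {"dp": [-31, -16, 4], "claw": -1},
    {"dp": [-31, -16, 4], "claw": -1},
    {"dp": [-31, -16, 4], "claw": -1},
    {"dp": [-31, -16, 4], "claw": -1},
    {"dp": [-31, -16, 4], "claw": -1},
    {"dp": [-31, -16, 4], "claw": -1},
    {"dp": [-31, -16, 4], "claw": -1},
    {"dp": [-31, -16, 4], "claw": -1},
    {"dp": [-31, -16, 4], "claw": -1},
    {"dp": [0, 0, 0], "claw": -1},
    {"dp": [0, 0, 0], "claw": -1}
  ]
}}

```text
invalid input
```

```bash
cat > look.py <<'E'
import sys
from h import *
n=sys.argv[1]; s=snapshot("wrist"); save(s,n)
st=state();print("t",round(st["t"],2),"tcp",st["position"].round(1),"grip",round(st["grip_width"],3),"F",st["contact_force"].round(1))
for k in sys.argv[2:]:
    dz=0
    if ":" in k: k,dz=k.split(":")
    z=Z[k]+float(dz)
    for r in spotter.landmark_of("wrist",k)[:3]: print(k,round(r["confidence"],2),np.round(r["at"]),ray(s,r["at"],z).round(1))
    for r in spotter.silhouettes("wrist",k)[:3]:
        p=r["pixels"];pts=np.argwhere(p)[:,::-1].astype(np.float32)
        if len(pts)<8: continue
        (cx,cy),_,_=cv2.minAreaRect(pts);vx,vy,_,_=cv2.fitLine(pts,2,0,.01,.01).ravel()
        d=ray(s,(cx+9*vx,cy+9*vy),z)-ray(s,(cx-9*vx,cy-9*vy),z)
        print(" sil",round(r["confidence"],2),np.round(r["rect"]),s["frame"][p].mean(0).round(),ray(s,(cx,cy),z).round(1),"dir deg",round(np.degrees(np.arctan2(d[1],d[0])),1))
E
python3 look.py j1 jar_mid screw_cap_mid
```

```text
t 1.85 tcp [575.   -0.  231.3] grip 1.0 F [ 0.1 -0.   0.6]
 sil 0.8 [151. 326.  23.  24.] [132. 130. 121.] [ 461.8 -226.4   39. ] dir deg -56.8
screw_cap_mid 0.51 [138. 255.] [ 425.3 -129.8    7. ]
```

View pics/j1.png

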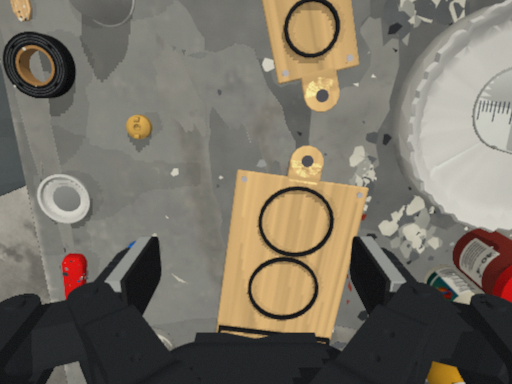

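The call was refused, so the arm hasn't moved and this picture is the same as before. The rows probably need "angular" as well.

Call:
{"fn": "send_rows", "kwargs": {
  "motion": [
    {"dp": [-31, -16, 4], "angular": [0, 0, 0], "claw": -1},
    {"dp": [-31, -16, 4], "angular": [0, 0, 0], "claw": -1},
    {"dp": [-31, -16, 4], "angular": [0, 0, 0], "claw": -1},
    {"dp": [-31, -16, 4], "angular": [0, 0, 0], "claw": -1},
    {"dp": [-31, -16, 4], "angular": [0, 0, 0], "claw": -1},
    {"dp": [-31, -16, 4], "angular": [0, 0, 0], "claw": -1},
    {"dp": [-31, -16, 4], "angular": [0, 0, 0], "claw": -1},
    {"dp": [-31, -16, 4], "angular": [0, 0, 0], "claw": -1},
    {"dp": [-31, -16, 4], "angular": [0, 0, 0], "claw": -1},
    {"dp": [0, 0, 0], "angular": [0, 0, 0], "claw": -1},
    {"dp": [0, 0, 0], "angular": [0, 0, 0], "claw": -1}
  ]
}}

```text
t: 2.97
position: [430.1, -280.3, 195.1]
tcp_rot: [0.708, 0.706, -0.0, -0.0]
contact_force: [0.2, 1.1, -0.4]
grip_width: 0.996
```

```bash
python3 look.py j2 jar_mid screw_cap_mid
```

```text
t 3.02 tcp [ 430.7 -279.4  195.3] grip 0.997 F [-0.3  0.3  0.3]
 sil 0.56 [219. 124.  71.  82.] [205. 168.  67.] [ 430.8 -275.9   39. ] dir deg -89.6
 sil 0.91 [234.   3.  32.  12.] [ 23.  90. 167.] [ 425.2 -136.2    7. ] dir deg -0.3
```

View pics/j2.png

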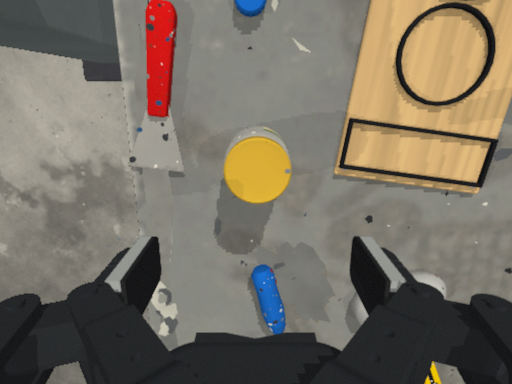

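The jar's lid is at (257,170), almost under the tool. The putty knife at (160,100) is low enough to pass under. Trough corners are visible.

```bash
python3 - <<'E'
from h import *
s=snapshot("wrist");f=s["frame"].astype(int)
m=((f[...,0]>170)&(f[...,2]<90)&(f[...,1]>120)).astype(np.uint8)
cs,_=cv2.findContours(m,0,2);c=max(cs,key=cv2.contourArea);e=cv2.fitEllipse(c);print(e,ray(s,e[0],78))
q=[(351,121),(496,140),(481,185),(342,167)]
P=np.array([ray(s,u,12) for u in q]);print(P.round(1),P.mean(0),np.degrees(np.arctan2(*(P[1]-P[0])[[1,0]])))
print(ray(s,(446,54),12))
print(px(s,[430,-280,39]))
E
```

```text
((255.0484619140625, 171.76058959960938), (64.96446990966797, 65.16022491455078), 2.1431398391723633) [ 430.44662805 -272.14364712   78.        ]
[[ 526.  -236.7   12. ]
 [ 674.5 -255.4   12. ]
 [ 668.7 -303.    12. ]
 [ 520.6 -283.7   12. ]] [ 597.43962187 -269.68727196   12.        ] -7.208945747912675
[ 610.22919226 -174.30569993   12.        ]
[254.53185786 169.6934645 ]
```

Call:
{"fn": "send_rows", "kwargs": {
  "motion": [
    {"dp": [6, 0, 20], "angular": [0, 0, 0], "claw": -1},
    {"dp": [0, 0, 40], "angular": [0, 0, 0], "claw": -1},
    {"dp": [0, 0, 40], "angular": [0, 0, 0], "claw": -1},
    {"dp": [0, 0, 40], "angular": [0, 0, 0], "claw": -1},
    {"dp": [0, 0, 29], "angular": [0, 0, 0], "claw": -1},
    {"dp": [0, 0, 0], "angular": [0, 0, 0], "claw": -1},
    {"dp": [0, 0, 0], "angular": [0, 0, 0], "claw": 1},
    {"dp": [0, 0, 0], "angular": [0, 0, 0], "claw": 1},
    {"dp": [0, 0, 0], "angular": [0, 0, 0], "claw": 1},
    {"dp": [0, 0, 0], "angular": [0, 0, 0], "claw": 1},
    {"dp": [0, 0, 0], "angular": [0, 0, 0], "claw": 1},
    {"dp": [0, 0, 0], "angular": [0, 0, 0], "claw": 1}
  ]
}}

```text
t: 4.27
position: [432.2, -273.7, 29.2]
tcp_rot: [0.707, 0.707, 0.0, 0.002]
contact_force: [-0.8, 2.0, 5.3]
grip_width: 0.685
```

Call:
{"fn": "send_rows", "kwargs": {
  "motion": [
    {"dp": [0, 0, -15], "angular": [0, 0, 0], "claw": 1},
    {"dp": [0, 0, -25], "angular": [0, 0, 0], "claw": 1},
    {"dp": [0, 0, -20], "angular": [0, 0, 0], "claw": 1},
    {"dp": [12, 12, 0], "angular": [0, 0, 0], "claw": 1},
    {"dp": [24, 24, 0], "angular": [0, 0, 0], "claw": 1},
    {"dp": [24, 24, 0], "angular": [0, 0, 0], "claw": 1},
    {"dp": [24, 24, 0], "angular": [0, 0, 0], "claw": 1},
    {"dp": [24, 24, 0], "angular": [0, 0, 0], "claw": 1},
    {"dp": [24, 24, 0], "angular": [0, 0, 0], "claw": 1},
    {"dp": [24, 24, 0], "angular": [0, 0, 0], "claw": 1},
    {"dp": [24, 24, 0], "angular": [0, 0, 0], "claw": 1},
    {"dp": [12, 11, 0], "angular": [0, 0, 0], "claw": 1},
    {"dp": [0, 0, 0], "angular": [0, 0, 0], "claw": 1},
    {"dp": [0, 0, 0], "angular": [0, 0, 0], "claw": 1}
  ]
}}

```text
t: 5.43
position: [622.6, -80.5, 87.7]
tcp_rot: [0.707, 0.708, 0.0, 0.001]
contact_force: [-0.6, -0.8, -2.3]
grip_width: 0.685
```

```bash
python3 look.py j3 jar_mid:60
```

```text
t 5.48 tcp [622.1 -81.2  87.5] grip 0.685 F [-0.5  0.3 -2.2]
 sil 0.78 [172. 171. 166. 172.] [173. 145.  69.] [621.  -81.2  99. ] dir deg -88.9
```

View pics/j3.png

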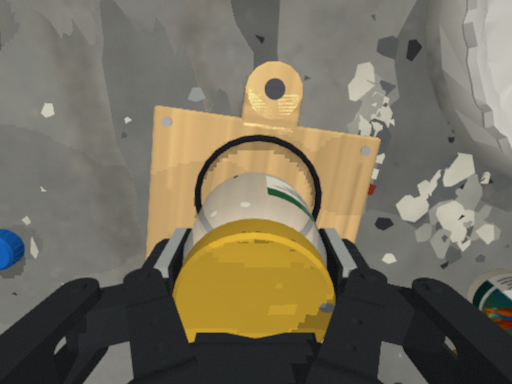

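The jar is held upright over the tab nest, with the nest ring around (258,190). I'll lower and release it, then go to the dip cup.

Call:
{"fn": "send_rows", "kwargs": {
  "motion": [
    {"dp": [-1, 1, 15], "angular": [0, 0, 0], "claw": 1},
    {"dp": [0, 0, 20], "angular": [0, 0, 0], "claw": 1},
    {"dp": [0, 0, 12], "angular": [0, 0, 0], "claw": 1},
    {"dp": [0, 0, 4], "angular": [0, 0, 0], "claw": 1},
    {"dp": [0, 0, 1], "angular": [0, 0, 0], "claw": 1},
    {"dp": [0, 0, 0], "angular": [0, 0, 0], "claw": 1},
    {"dp": [0, 0, 0], "angular": [0, 0, 0], "claw": -1},
    {"dp": [0, 0, 0], "angular": [0, 0, 0], "claw": -1},
    {"dp": [0, 0, 0], "angular": [0, 0, 0], "claw": -1},
    {"dp": [0, 0, 0], "angular": [0, 0, 0], "claw": -1}
  ]
}}

```text
t: 6.42
position: [623.0, -82.2, 34.4]
tcp_rot: [0.707, 0.707, 0.0, 0.0]
contact_force: [0.3, -0.0, -0.7]
grip_width: 1.001
```

Call:
{"fn": "send_rows", "kwargs": {
  "motion": [
    {"dp": [0, 0, -30], "angular": [0, 0, 0], "claw": -1},
    {"dp": [0, 0, -40], "angular": [0, 0, 0], "claw": -1},
    {"dp": [0, 0, -40], "angular": [0, 0, 0], "claw": -1},
    {"dp": [0, 0, -40], "angular": [0, 0, 0], "claw": -1},
    {"dp": [26, -22, 0], "angular": [0, 0, 0], "claw": -1},
    {"dp": [26, -22, 0], "angular": [0, 0, 0], "claw": -1},
    {"dp": [26, -22, 0], "angular": [0, 0, 0], "claw": -1},
    {"dp": [26, -22, 0], "angular": [0, 0, 0], "claw": -1},
    {"dp": [26, -22, 0], "angular": [0, 0, 0], "claw": -1},
    {"dp": [26, -22, 0], "angular": [0, 0, 0], "claw": -1},
    {"dp": [26, -22, 0], "angular": [0, 0, 0], "claw": -1},
    {"dp": [26, -22, 0], "angular": [0, 0, 0], "claw": -1},
    {"dp": [24, -22, 0], "angular": [0, 0, 0], "claw": -1},
    {"dp": [0, 0, 0], "angular": [0, 0, 0], "claw": -1},
    {"dp": [0, 0, 0], "angular": [0, 0, 0], "claw": -1}
  ]
}}

```text
t: 7.67
position: [424.3, 150.9, 184.8]
tcp_rot: [0.706, 0.708, 0.0, 0.0]
contact_force: [-0.1, -0.1, -0.2]
grip_width: 1.003
```

```bash
python3 look.py d1 dip_cup_mid marker_mid air_cap_mid; python3 - <<'E'
from h import *
s=snapshot("side")
for r in spotter.silhouettes("side","jar_mid")[:2]: print(r["confidence"],r["rect"])
for z in (6,84): print(px(s,[623,-82,z]))
cv2.imwrite("pics/s1.png",cv2.cvtColor(s["frame"],cv2.COLOR_RGB2BGR))
E
```

```text
t 7.72 tcp [425.  150.2 184.6] grip 1.002 F [-0.1 -0.   0.8]
dip_cup_mid 0.8 [254. 157.] [422.7 162.4  31.5]
 sil 0.75 [228. 125.  52.  58.] [163. 162. 154.] [422.4 165.9  31.5] dir deg 86.9
air_cap_mid 0.57 [270. 265.] [440.5  33.5   6. ]
 sil 0.72 [257. 254.  26.  28.] [193. 154.  82.] [441.9  32.4   6. ] dir deg -75.6
0.98 [269.8, 204.0, 24.0, 32.7]
[282.47648593 231.89065309]
[283.2736603  207.54166003]
```

View pics/d1.png

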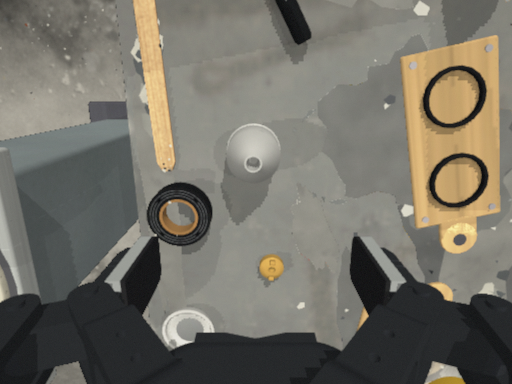

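The grey cup is at (253,152), with its nozzle at (254,163). The stir stick ends at (167,165) and the tape roll is at (180,215). Both look clear of the jaws, but I'll check.

```bash
python3 - <<'E'
from h import *
s=snapshot("wrist")
print("apex",ray(s,(254,163),63).round(1),"disc",ray(s,(253,152),22).round(1))
for u,z in [((176,168),3),((212,215),20),((226,152),20),((281,152),20)]: print(u,ray(s,u,z).round(1))
for u in [(454.5,96),(458,180)]: print("nest",ray(s,u,10).round(1))
a,b=ray(s,(289,0),14),ray(s,(302,38),14);print("marker",a,b)
E
```

```text
apex [423.2 162.3  63. ] disc [422.2 163.8  22. ]
(176, 168) [342.7 143.6   3. ]
(212, 215) [380.3  98.5  20. ]
(226, 152) [396.2 163.5  20. ]
(281, 152) [449.1 163.4  20. ]
nest [613.  215.1  10. ]
nest [630.8 132.5  10. ]
marker [453.6155826  295.47855517  14.        ] [466.06920648 265.20055686  14.        ]
```

Call:
{"fn": "send_rows", "kwargs": {
  "motion": [
    {"dp": [13, -2, 20], "angular": [0, 0, 0], "claw": -1},
    {"dp": [0, 0, 40], "angular": [0, 0, 0], "claw": -1},
    {"dp": [0, 0, 40], "angular": [0, 0, 0], "claw": -1},
    {"dp": [0, 0, 40], "angular": [0, 0, 0], "claw": -1},
    {"dp": [0, 0, 30], "angular": [0, 0, 0], "claw": -1},
    {"dp": [0, 0, 13], "angular": [0, 0, 0], "claw": -1},
    {"dp": [0, 0, 0], "angular": [0, 0, 0], "claw": -1},
    {"dp": [0, 0, 0], "angular": [0, 0, 0], "claw": 1},
    {"dp": [0, 0, 0], "angular": [0, 0, 0], "claw": 1},
    {"dp": [0, 0, 0], "angular": [0, 0, 0], "claw": 1},
    {"dp": [0, 0, 0], "angular": [0, 0, 0], "claw": 1},
    {"dp": [0, 0, 0], "angular": [0, 0, 0], "claw": 1},
    {"dp": [0, 0, 0], "angular": [0, 0, 0], "claw": 1}
  ]
}}

```text
t: 9.25
position: [424.0, 163.2, 3.3]
tcp_rot: [0.707, 0.707, 0.001, 0.001]
contact_force: [-4.8, -1.2, 15.7]
grip_width: 0.593
```

Call:
{"fn": "send_rows", "kwargs": {
  "motion": [
    {"dp": [0, 0, -10], "angular": [0, 0, 0], "claw": 1},
    {"dp": [0, 0, -30], "angular": [0, 0, 0], "claw": 1},
    {"dp": [0, 0, -40], "angular": [0, 0, 0], "claw": 1},
    {"dp": [0, 0, -30], "angular": [0, 0, 0], "claw": 1},
    {"dp": [-17, 9, 0], "angular": [0, 0, 0], "claw": 1},
    {"dp": [-31, 17, 0], "angular": [0, 0, 0], "claw": 1},
    {"dp": [-31, 17, 0], "angular": [0, 0, 0], "claw": 1},
    {"dp": [-31, 17, 0], "angular": [0, 0, 0], "claw": 1},
    {"dp": [-31, 17, 0], "angular": [0, 0, 0], "claw": 1},
    {"dp": [-31, 17, 0], "angular": [0, 0, 0], "claw": 1},
    {"dp": [-31, 17, 0], "angular": [0, 0, 0], "claw": 1},
    {"dp": [-31, 17, 0], "angular": [0, 0, 0], "claw": 1},
    {"dp": [-31, 17, 0], "angular": [0, 0, 0], "claw": 1},
    {"dp": [-31, 17, 0], "angular": [0, 0, 0], "claw": 1},
    {"dp": [-31, 17, 0], "angular": [0, 0, 0], "claw": 1},
    {"dp": [-13, 8, 0], "angular": [0, 0, 0], "claw": 1},
    {"dp": [0, 0, 0], "angular": [0, 0, 0], "claw": 1},
    {"dp": [0, 0, 0], "angular": [0, 0, 0], "claw": 1}
  ]
}}

```text
t: 10.75
position: [610.0, -177.6, 112.0]
tcp_rot: [0.708, 0.707, 0.0, 0.0]
contact_force: [0.5, -0.0, -1.9]
grip_width: 0.585
```

```bash
python3 look.py d2 dip_cup_mid:104 jar_mid:6
```

```text
t 10.8 tcp [ 609.8 -176.8  112. ] grip 0.586 F [ 0.9  0.1 -2. ]
dip_cup_mid 0.25 [ 12. 122.] [ 521.  -117.3  135.5]
 sil 0.56 [193. 187. 127. 152.] [158. 157. 149.] [ 609.  -173.8  135.5] dir deg -89.2
 sil 0.79 [222.   1. 116. 103.] [216. 175.  57.] [624.1 -84.3  45. ] dir deg 12.6
```

View pics/d2.png

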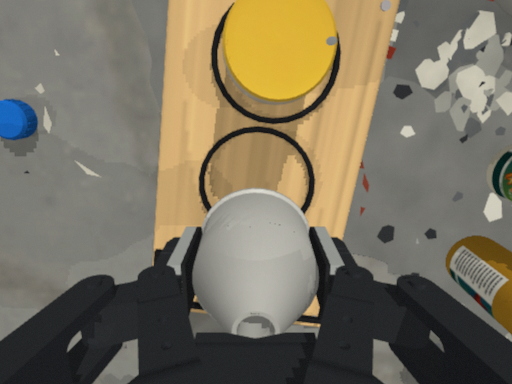

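The cup is held upright over the middle nest, and the jar stands in its ring. Lowering the cup.

Call:
{"fn": "send_rows", "kwargs": {
  "motion": [
    {"dp": [2, 0, 20], "angular": [0, 0, 0], "claw": 1},
    {"dp": [0, 0, 35], "angular": [0, 0, 0], "claw": 1},
    {"dp": [0, 0, 30], "angular": [0, 0, 0], "claw": 1},
    {"dp": [0, 0, 12], "angular": [0, 0, 0], "claw": 1},
    {"dp": [0, 0, 4], "angular": [0, 0, 0], "claw": 1},
    {"dp": [0, 0, 1], "angular": [0, 0, 0], "claw": 1},
    {"dp": [0, 0, 0], "angular": [0, 0, 0], "claw": 1},
    {"dp": [0, 0, 0], "angular": [0, 0, 0], "claw": 1}
  ]
}}

```text
t: 11.67
position: [610.4, -174.9, 10.3]
tcp_rot: [0.707, 0.707, 0.0, 0.0]
contact_force: [0.1, 0.2, -1.0]
grip_width: 0.59
```

Call:
{"fn": "send_rows", "kwargs": {
  "motion": [
    {"dp": [0, 0, 1], "angular": [0, 0, 0], "claw": 1},
    {"dp": [0, 0, 0], "angular": [0, 0, 0], "claw": 1},
    {"dp": [0, 0, 0], "angular": [0, 0, 0], "claw": -0.5},
    {"dp": [0, 0, 0], "angular": [0, 0, 0], "claw": -1},
    {"dp": [0, 0, 0], "angular": [0, 0, 0], "claw": -1},
    {"dp": [0, 0, 0], "angular": [0, 0, 0], "claw": -1},
    {"dp": [0, 0, -20], "angular": [0, 0, 0], "claw": -1},
    {"dp": [0, 0, -40], "angular": [0, 0, 0], "claw": -1},
    {"dp": [0, 0, -40], "angular": [0, 0, 0], "claw": -1},
    {"dp": [0, 0, -40], "angular": [0, 0, 0], "claw": -1},
    {"dp": [0, 0, -35], "angular": [0, 0, 0], "claw": -1}
  ]
}}

```text
t: 12.58
position: [609.9, -175.0, 186.1]
tcp_rot: [0.707, 0.707, 0.0, 0.001]
contact_force: [0.3, 1.0, -0.4]
grip_width: 0.998
```

Call:
{"fn": "send_rows", "kwargs": {
  "motion": [
    {"dp": [20, -7, 0], "angular": [0, 0, 0], "claw": -1},
    {"dp": [37, -13, 0], "angular": [0, 0, 0], "claw": -1},
    {"dp": [37, -13, 0], "angular": [0, 0, 0], "claw": -1},
    {"dp": [37, -13, 0], "angular": [0, 0, 0], "claw": -1},
    {"dp": [37, -13, 0], "angular": [0, 0, 0], "claw": -1},
    {"dp": [37, -13, 0], "angular": [0, 0, 0], "claw": -1},
    {"dp": [37, -13, 0], "angular": [0, 0, 0], "claw": -1},
    {"dp": [37, -13, 0], "angular": [0, 0, 0], "claw": -1},
    {"dp": [37, -13, 0], "angular": [0, 0, 0], "claw": -1},
    {"dp": [37, -13, 0], "angular": [0, 0, 0], "claw": -1},
    {"dp": [37, -13, 0], "angular": [0, 0, 0], "claw": -1},
    {"dp": [37, -13, 0], "angular": [0, 0, 0], "claw": -1},
    {"dp": [37, -13, 0], "angular": [0, 0, 0], "claw": -1},
    {"dp": [15, -5, 0], "angular": [0, 0, 0], "claw": -1},
    {"dp": [0, 0, 0], "angular": [0, 0, 0], "claw": -1},
    {"dp": [0, 0, 0], "angular": [0, 0, 0], "claw": -1}
  ]
}}

```text
t: 13.92
position: [441.6, 304.6, 183.2]
tcp_rot: [0.706, 0.708, -0.0, 0.0]
contact_force: [0.7, -0.5, -0.3]
grip_width: 1.001
```

```bash
python3 look.py m1 marker_mid; python3 -c "
from h import *
s=snapshot('side')
for k in('jar_mid','dip_cup_mid'):
  for r in spotter.landmark_of('side',k)[:4]: print(k,round(r['confidence'],2),ray(s,r['at'],Z[k]+6).round())
"
```

```text
t 13.97 tcp [441.9 303.8 183.2] grip 1.0 F [ 0.3 -0.8  0.2]
marker_mid 0.73 [256. 148.] [441.4 319.9   8. ]
 sil 0.98 [220.  91.  69. 109.] [157. 156. 148.] [438.5 321.7   8. ] dir deg -61.1
jar_mid 0.89 [617. -92.  45.]
dip_cup_mid 0.85 [ 602. -175.   38.]
dip_cup_mid 0.79 [619. 335.  38.]
dip_cup_mid 0.66 [417. 438.  37.]
```

View pics/m1.png

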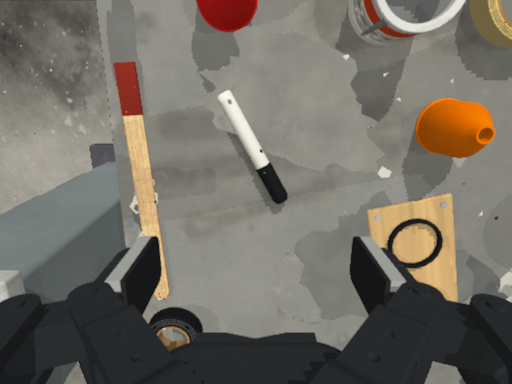

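The marker runs from its white end at (224,96) to its black end at (282,199), centre about (254,147). That puts it at about (439.5, 321) with its axis at -61°. I'll turn the jaws +29° in the world frame and grasp it.

Call:
{"fn": "send_rows", "kwargs": {
  "motion": [
    {"dp": [17, -2, 0], "angular": [0, 0, 0], "claw": 0},
    {"dp": [0, 0, 25], "angular": [0, 0, -6], "claw": 0},
    {"dp": [0, 0, 35], "angular": [0, 0, -6], "claw": 0},
    {"dp": [0, 0, 35], "angular": [0, 0, -6], "claw": 0},
    {"dp": [0, 0, 35], "angular": [0, 0, -6], "claw": 0},
    {"dp": [0, 0, 30], "angular": [0, 0, -5], "claw": 0},
    {"dp": [0, 0, 15], "angular": [0, 0, 0], "claw": 0},
    {"dp": [0, 0, 4], "angular": [0, 0, 0], "claw": 0},
    {"dp": [0, 0, 0], "angular": [0, 0, 0], "claw": 0},
    {"dp": [0, 0, 0], "angular": [0, 0, 0], "claw": 1},
    {"dp": [0, 0, 0], "angular": [0, 0, 0], "claw": 1},
    {"dp": [0, 0, 0], "angular": [0, 0, 0], "claw": 1},
    {"dp": [0, 0, 0], "angular": [0, 0, 0], "claw": 1},
    {"dp": [0, 0, 0], "angular": [0, 0, 0], "claw": 1}
  ]
}}

```text
t: 15.38
position: [440.9, 321.4, 6.1]
tcp_rot: [0.508, 0.862, 0.001, 0.001]
contact_force: [-0.0, -1.5, 7.3]
grip_width: 0.173
```

Call:
{"fn": "send_rows", "kwargs": {
  "motion": [
    {"dp": [0, 0, -10], "angular": [0, 0, 0], "claw": 1},
    {"dp": [0, 0, -20], "angular": [0, 0, 0], "claw": 1},
    {"dp": [0, 0, -20], "angular": [0, 0, -6.5], "claw": 1},
    {"dp": [0, 0, -20], "angular": [0, 0, -7], "claw": 1},
    {"dp": [0, 0, -20], "angular": [0, 0, -7], "claw": 1},
    {"dp": [0, 0, -20], "angular": [0, 0, -7], "claw": 1},
    {"dp": [0, 0, 0], "angular": [0, 0, -7], "claw": 1},
    {"dp": [0, 0, 0], "angular": [0, 0, -7], "claw": 1},
    {"dp": [0, 0, 0], "angular": [0, 0, -7], "claw": 1},
    {"dp": [0, 0, 0], "angular": [0, 0, -5], "claw": 1},
    {"dp": [0, 0, 0], "angular": [0, 0, 0], "claw": 1},
    {"dp": [0, 0, 0], "angular": [0, 0, 0], "claw": 1}
  ]
}}

```text
t: 16.38
position: [440.1, 321.1, 115.4]
tcp_rot: [0.067, 0.998, 0.0, 0.0]
contact_force: [-0.2, 0.2, -0.5]
grip_width: 0.174
```

```bash
python3 look.py m2 marker_mid:108; python3 -c "
from h import *
from scipy.spatial.transform import Rotation as R
st=state();M=R.from_quat(st['tcp_rot']).as_matrix();print(np.degrees(np.arctan2(M[1,1],M[0,1])),st['joints'].round(2))
print(M.T@(np.array([597,-270,0])-st['position']))"
```

```text
t 16.43 tcp [440.  321.1 115.1] grip 0.173 F [ 0.4 -0.3 -0.2]
marker_mid 0.89 [256. 244.] [439.7 322.3 116. ]
 sil 0.84 [240. 116.  33. 221.] [172. 170. 161.] [430.5 323.1 116. ] dir deg -7.6
82.34784571235971 [ 0.49  0.16  1.67  0.    1.31 -0.95]
[-234.27540163 -564.86884005  114.6265018 ]
```

Call:
{"fn": "send_rows", "kwargs": {
  "motion": [
    {"dp": [-7, -17, 0], "angular": [0, 0, 0], "claw": 1},
    {"dp": [-14, -34, 0], "angular": [0, 0, 0], "claw": 1},
    {"dp": [-14, -34, 0], "angular": [0, 0, 0], "claw": 1},
    {"dp": [-14, -34, 0], "angular": [0, 0, 0], "claw": 1},
    {"dp": [-14, -34, 0], "angular": [0, 0, 0], "claw": 1},
    {"dp": [-14, -34, 0], "angular": [0, 0, 0], "claw": 1},
    {"dp": [-14, -34, 0], "angular": [0, 0, 0], "claw": 1},
    {"dp": [-14, -34, 0], "angular": [0, 0, 0], "claw": 1},
    {"dp": [-14, -34, 0], "angular": [0, 0, 0], "claw": 1},
    {"dp": [-14, -34, 0], "angular": [0, 0, 0], "claw": 1},
    {"dp": [-14, -34, 0], "angular": [0, 0, 0], "claw": 1},
    {"dp": [-14, -34, 0], "angular": [0, 0, 0], "claw": 1},
    {"dp": [-14, -34, 0], "angular": [0, 0, 0], "claw": 1},
    {"dp": [-14, -34, 0], "angular": [0, 0, 0], "claw": 1},
    {"dp": [-14, -34, 0], "angular": [0, 0, 0], "claw": 1},
    {"dp": [-14, -34, 0], "angular": [0, 0, 0], "claw": 1},
    {"dp": [-14, -34, 0], "angular": [0, 0, 0], "claw": 1},
    {"dp": [-3, -4, 0], "angular": [0, 0, 0], "claw": 1},
    {"dp": [0, 0, 0], "angular": [0, 0, 0], "claw": 1},
    {"dp": [0, 0, 0], "angular": [0, 0, 0], "claw": 1}
  ]
}}

```text
t: 18.2
position: [598.0, -269.4, 113.9]
tcp_rot: [0.066, 0.998, 0.0, -0.0]
contact_force: [-0.2, -0.2, -0.6]
grip_width: 0.17
```

```bash
python3 look.py m3 marker_mid:108 dip_cup_mid:6
```

```text
t 18.25 tcp [ 598.  -268.7  114.1] grip 0.169 F [-0.9  0.7 -0.7]
marker_mid 0.76 [259. 246.] [ 598.2 -267.   116. ]
 sil 0.8 [240. 116.  34. 222.] [173. 171. 161.] [ 587.7 -267.3  116. ] dir deg -7.4
dip_cup_mid 0.98 [386. 196.] [ 611.  -175.9   37.5]
 sil 0.76 [338. 147.  87.  83.] [142. 141. 133.] [ 603.4 -179.4   37.5] dir deg 53.5
```

View pics/m3.png

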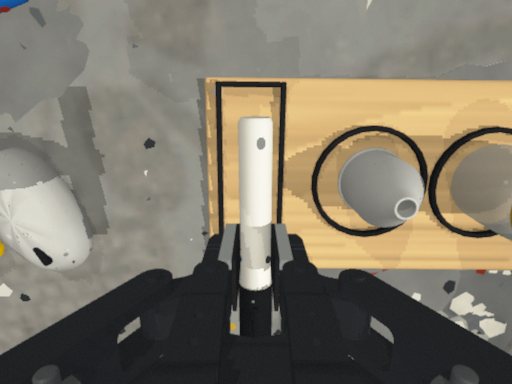

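The pen is parallel to the trough, which spans columns 218–285, and sits within it. Lowering and releasing.

Call:
{"fn": "send_rows", "kwargs": {
  "motion": [
    {"dp": [1, -2, 20], "angular": [0, 0, 0], "claw": 1},
    {"dp": [0, 0, 35], "angular": [0, 0, 0], "claw": 1},
    {"dp": [0, 0, 30], "angular": [0, 0, 0], "claw": 1},
    {"dp": [0, 0, 13], "angular": [0, 0, 0], "claw": 1},
    {"dp": [0, 0, 3], "angular": [0, 0, 0], "claw": 1},
    {"dp": [0, 0, 0], "angular": [0, 0, 0], "claw": 1},
    {"dp": [0, 0, 0], "angular": [0, 0, 0], "claw": 1}
  ]
}}

```text
t: 19.03
position: [597.7, -271.8, 15.0]
tcp_rot: [0.065, 0.998, -0.0, 0.001]
contact_force: [-0.2, 0.7, 0.7]
grip_width: 0.173
```

Call:
{"fn": "send_rows", "kwargs": {
  "motion": [
    {"dp": [0, 0, 2], "angular": [0, 0, 0], "claw": 1},
    {"dp": [0, 0, 0], "angular": [0, 0, 0], "claw": 1},
    {"dp": [0, 0, 0], "angular": [0, 0, 0], "claw": 0.4},
    {"dp": [0, 0, 0], "angular": [0, 0, 0], "claw": 0.2},
    {"dp": [0, 0, 0], "angular": [0, 0, 0], "claw": 0.2},
    {"dp": [0, 0, -15], "angular": [0, 0, 0], "claw": 0.2},
    {"dp": [0, 0, -30], "angular": [0, 0, 0], "claw": 0.2},
    {"dp": [0, 0, -40], "angular": [0, 0, 0], "claw": 0.2},
    {"dp": [0, 0, -40], "angular": [0, 0, 7], "claw": 0.2},
    {"dp": [0, 0, -30], "angular": [0, 0, 7], "claw": 0.2},
    {"dp": [0, 0, 0], "angular": [0, 0, 7], "claw": 0.2},
    {"dp": [0, 0, 0], "angular": [0, 0, 7], "claw": 0},
    {"dp": [0, 0, 0], "angular": [0, 0, 7], "claw": 0},
    {"dp": [0, 0, 0], "angular": [0, 0, 7], "claw": 0},
    {"dp": [0, 0, 0], "angular": [0, 0, 7], "claw": 0},
    {"dp": [0, 0, 0], "angular": [0, 0, 7], "claw": 0},
    {"dp": [0, 0, 0], "angular": [0, 0, 7], "claw": 0},
    {"dp": [0, 0, 0], "angular": [0, 0, 7], "claw": 0},
    {"dp": [0, 0, 0], "angular": [0, 0, 7], "claw": 0},
    {"dp": [0, 0, 0], "angular": [0, 0, 5.4], "claw": 0}
  ]
}}

```text
t: 20.7
position: [596.9, -271.6, 166.4]
tcp_rot: [0.709, 0.705, -0.0, -0.0]
contact_force: [-0.2, 0.4, 0.4]
grip_width: 0.494
```

```bash
python3 look.py m4 marker_mid:6 dip_cup_mid:6; python3 -c "
from h import *
from scipy.spatial.transform import Rotation as R
st=state();M=R.from_quat(st['tcp_rot']).as_matrix();print(np.degrees(np.arctan2(M[1,1],M[0,1])),st['joints'].round(2))
print(M.T@(np.array([441,33,0])-st['position']))"
```

```text
t 20.75 tcp [ 596.9 -271.6  166.4] grip 0.498 F [-0.5 -0.2  0.5]
marker_mid 0.56 [261. 167.] [ 601.1 -269.6   14. ]
 sil 0.97 [194. 154. 130.  31.] [161. 159. 150.] [ 598.6 -270.4   14. ] dir deg -7.3
dip_cup_mid 0.74 [275.  59.] [ 612.  -177.2   37.5]
 sil 0.8 [242.  24.  64.  71.] [150. 148. 140.] [ 609.2 -175.3   37.5] dir deg 77.0
0.299708440171085 [-0.54  0.35  1.33 -0.    1.47 -0.55]
[ 305.41412008 -154.38498398  166.32930924]
```

View pics/m4.png

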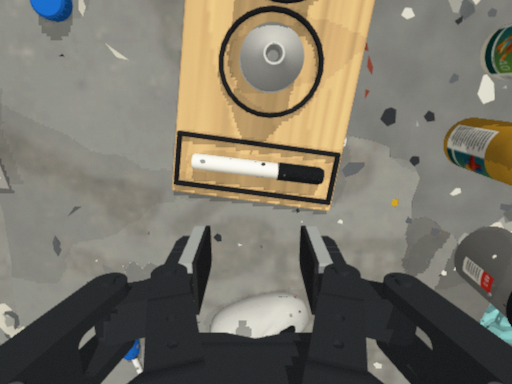

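The marker lies in the trough and the cup stands in its nest. Next is the air cap.

Call:
{"fn": "send_rows", "kwargs": {
  "motion": [
    {"dp": [17, -9, 0], "angular": [0, 0, 0], "claw": 0},
    {"dp": [34, -17, 0], "angular": [0, 0, 0], "claw": 0},
    {"dp": [34, -17, 0], "angular": [0, 0, 0], "claw": 0},
    {"dp": [34, -17, 0], "angular": [0, 0, 0], "claw": 0},
    {"dp": [34, -17, 0], "angular": [0, 0, 0], "claw": 0},
    {"dp": [34, -17, 0], "angular": [0, 0, 0], "claw": 0},
    {"dp": [34, -17, 0], "angular": [0, 0, 0], "claw": 0},
    {"dp": [34, -17, 0], "angular": [0, 0, 0], "claw": 0},
    {"dp": [34, -17, 0], "angular": [0, 0, 0], "claw": 0},
    {"dp": [16, -9, 40], "angular": [0, 0, 0], "claw": 0},
    {"dp": [0, 0, 0], "angular": [0, 0, 0], "claw": 0},
    {"dp": [0, 0, 0], "angular": [0, 0, 0], "claw": 0}
  ]
}}

```text
t: 21.95
position: [442.0, 33.1, 127.8]
tcp_rot: [0.705, 0.709, -0.001, -0.001]
contact_force: [-0.2, 0.0, 1.1]
grip_width: 0.498
```

```bash
python3 look.py a1 air_cap_mid; python3 -c "
from h import *
s=snapshot('wrist');f=s['frame'].astype(int)
m=((f[...,0]-f[...,2]>60)).astype(np.uint8);m[:60]=0;m[260:]=0
for c in cv2.findContours(m,0,2)[0]:
  if cv2.contourArea(c)>200:
    (x,y),r=cv2.minEnclosingCircle(c);print(x,y,r,ray(s,(x,y),9).round(1))"
```

```text
t 22.0 tcp [443.1  32.4 129. ] grip 0.502 F [-0.1 -0.5  0. ]
air_cap_mid 0.82 [255. 178.] [440.6  32.3   6. ]
 sil 0.97 [241. 163.  33.  34.] [208. 167.  87.] [442.   31.7   6. ] dir deg 79.0
439.0 253.5 72.2098617553711 [610.  -39.3   9. ]
253.5157012939453 176.90576171875 16.28977394104004 [441.8  32.4   9. ]
126.0 99.0 27.802976608276367 [341.3  95.8   9. ]
492.0 69.5 21.24274444580078 [625.3 118.4   9. ]
475.0 107.0 58.600440979003906 [617.7  90.2   9. ]
```

View pics/a1.png

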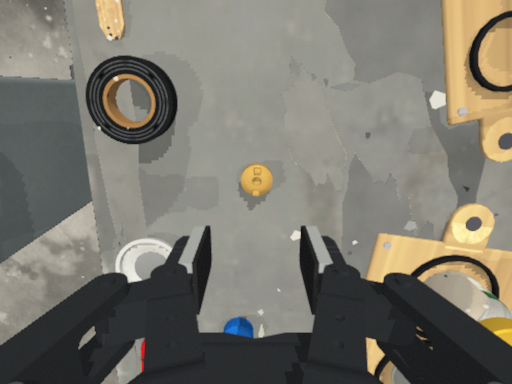

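The air cap is at (256,180), almost exactly under the tool. Its horns line up with world y, so the jaws closing along x will take the plain sides.

Call:
{"fn": "send_rows", "kwargs": {
  "motion": [
    {"dp": [0, -1, 30], "angular": [0, 0, 0], "claw": 0},
    {"dp": [0, 0, 40], "angular": [0, 0, 0], "claw": 0},
    {"dp": [0, 0, 35], "angular": [0, 0, 0], "claw": 0},
    {"dp": [0, 0, 15], "angular": [0, 0, 0], "claw": 0},
    {"dp": [0, 0, 5], "angular": [0, 0, 0], "claw": 0},
    {"dp": [0, 0, 0], "angular": [0, 0, 0], "claw": 0},
    {"dp": [0, 0, 0], "angular": [0, 0, 0], "claw": 1},
    {"dp": [0, 0, 0], "angular": [0, 0, 0], "claw": 1},
    {"dp": [0, 0, 0], "angular": [0, 0, 0], "claw": 1},
    {"dp": [0, 0, 0], "angular": [0, 0, 0], "claw": 1},
    {"dp": [0, 0, 0], "angular": [0, 0, 0], "claw": 1}
  ]
}}

```text
t: 23.07
position: [443.3, 32.0, 5.3]
tcp_rot: [0.706, 0.708, 0.001, 0.001]
contact_force: [-1.0, -2.3, 7.3]
grip_width: 0.261
```

Call:
{"fn": "send_rows", "kwargs": {
  "motion": [
    {"dp": [0, 0, -10], "angular": [0, 0, 0], "claw": 1},
    {"dp": [0, 0, -30], "angular": [0, 0, 0], "claw": 1},
    {"dp": [0, 0, -30], "angular": [0, 0, 0], "claw": 1},
    {"dp": [9, 16, 0], "angular": [0, 0, 0], "claw": 1},
    {"dp": [18, 34, 0], "angular": [0, 0, 0], "claw": 1},
    {"dp": [18, 34, 0], "angular": [0, 0, 0], "claw": 1},
    {"dp": [18, 34, 0], "angular": [0, 0, 0], "claw": 1},
    {"dp": [18, 34, 0], "angular": [0, 0, 0], "claw": 1},
    {"dp": [18, 34, 0], "angular": [0, 0, 0], "claw": 1},
    {"dp": [2, 4, 0], "angular": [0, 0, 0], "claw": 1},
    {"dp": [0, 0, 0], "angular": [0, 0, 0], "claw": 1},
    {"dp": [0, 0, 0], "angular": [0, 0, 0], "claw": 1}
  ]
}}

```text
t: 24.07
position: [631.3, 133.6, 74.1]
tcp_rot: [0.706, 0.708, -0.0, -0.0]
contact_force: [-0.6, 0.5, 0.0]
grip_width: 0.26
```

```bash
python3 look.py a2 air_cap_mid:70; python3 -c "
from h import *
s=snapshot('wrist');g=cv2.cvtColor(s['frame'],cv2.COLOR_RGB2GRAY)
for c in cv2.findContours((g<60).astype(np.uint8),cv2.RETR_CCOMP,cv2.CHAIN_APPROX_NONE)[0]:
  if 80<len(c)<400:
    (x,y),a,_=cv2.fitEllipse(c);print(np.round((x,y)),np.round(a),ray(s,(x,y),10).round(1))"
```

```text
t 24.12 tcp [631.  133.3  74.2] grip 0.26 F [-0.  -0.2  0.1]
air_cap_mid 0.65 [252. 244.] [628.9 134.2  76. ]
 sil 0.57 [231. 214.  47.  64.] [179. 142.  73.] [630.4 133.8  76. ] dir deg -89.7
[501.  96.] [18. 32.] [781.5 201.   10. ]
[228.  68.] [93. 99.] [613.5 217.1  10. ]
[228.  69.] [82. 87.] [613.8 216.5  10. ]
[487.  35.] [54. 75.] [765.9 235.8  10. ]
```

View pics/a2.png

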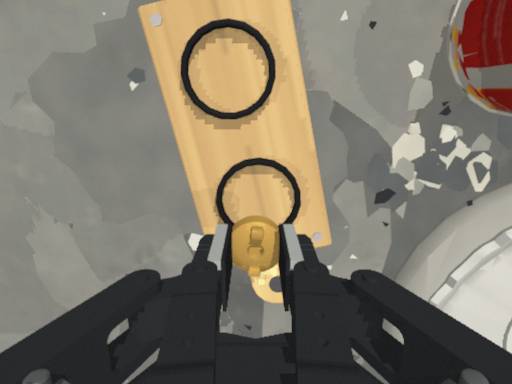

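The air cap is held horns up over the tab nest, whose ring is around (258,195). The other nest is at (228,68), which is (613.6, 216.8).

Call:
{"fn": "send_rows", "kwargs": {
  "motion": [
    {"dp": [0, 1, 20], "angular": [0, 0, 0], "claw": 1},
    {"dp": [0, 0, 25], "angular": [0, 0, 0], "claw": 1},
    {"dp": [0, 0, 12], "angular": [0, 0, 0], "claw": 1},
    {"dp": [0, 0, 4], "angular": [0, 0, 0], "claw": 1},
    {"dp": [0, 0, 0], "angular": [0, 0, 0], "claw": 1},
    {"dp": [0, 0, 0], "angular": [0, 0, 0], "claw": 1}
  ]
}}

```text
t: 24.77
position: [632.7, 133.5, 13.2]
tcp_rot: [0.707, 0.708, 0.0, 0.0]
contact_force: [0.4, -0.1, -0.1]
grip_width: 0.263
```

Call:
{"fn": "send_rows", "kwargs": {
  "motion": [
    {"dp": [0, 0, 1], "angular": [0, 0, 0], "claw": 1},
    {"dp": [0, 0, 0], "angular": [0, 0, 0], "claw": 0.35},
    {"dp": [0, 0, 0], "angular": [0, 0, 0], "claw": 0.1},
    {"dp": [0, 0, 0], "angular": [0, 0, 0], "claw": 0},
    {"dp": [0, 0, 0], "angular": [0, 0, 0], "claw": 0},
    {"dp": [0, 0, -15], "angular": [0, 0, 0], "claw": 0},
    {"dp": [0, 0, -35], "angular": [0, 0, 0], "claw": 0},
    {"dp": [0, 0, -40], "angular": [0, 0, 0], "claw": 0},
    {"dp": [0, 0, -30], "angular": [0, 0, 0], "claw": 0},
    {"dp": [-24, -19, 0], "angular": [0, 0, 0], "claw": 0},
    {"dp": [-30, -24, 0], "angular": [0, 0, 0], "claw": 0},
    {"dp": [-30, -24, 0], "angular": [0, 0, 0], "claw": 0},
    {"dp": [-30, -24, 0], "angular": [0, 0, 0], "claw": 0},
    {"dp": [-30, -24, 0], "angular": [0, 0, 0], "claw": 0},
    {"dp": [-30, -24, 0], "angular": [0, 0, 0], "claw": 0},
    {"dp": [-30, -24, 0], "angular": [0, 0, 0], "claw": 0},
    {"dp": [-30, -24, 0], "angular": [0, 0, 0], "claw": 0},
    {"dp": [-31, -21, 0], "angular": [0, 0, 0], "claw": 0},
    {"dp": [0, 0, 0], "angular": [0, 0, 0], "claw": 0},
    {"dp": [0, 0, 0], "angular": [0, 0, 0], "claw": 0}
  ]
}}

```text
t: 26.43
position: [424.5, -133.2, 131.8]
tcp_rot: [0.708, 0.706, 0.0, 0.0]
contact_force: [0.4, 0.0, -0.1]
grip_width: 0.502
```

```bash
python3 look.py c1 screw_cap_mid; python3 -c "
from h import *
s=snapshot('wrist');f=s['frame'].astype(int)
m=((f[...,2]-f[...,0]>60)).astype(np.uint8)
for c in cv2.findContours(m,0,2)[0]:
  if cv2.contourArea(c)>150:
    (x,y),r=cv2.minEnclosingCircle(c);print(x,y,r,ray(s,(x,y),10).round(1))
s=snapshot('side')
for r in spotter.silhouettes('side','air_cap_mid')[:3]+spotter.landmark_of('side','air_cap_mid')[:3]: print(r['confidence'],r.get('rect'),r.get('at'))
print(px(s,[632,133,12]))"
```

```text
t 26.48 tcp [ 425.1 -132.2  131.7] grip 0.503 F [-0.1  0.6 -0.9]
screw_cap_mid 0.69 [255. 174.] [ 423.7 -131.3    7. ]
 sil 0.86 [238. 155.  36.  32.] [ 33. 106. 191.] [ 424.8 -127.5    7. ] dir deg -56.2
255.28221130371094 171.7944793701172 17.84071159362793 [ 424.8 -126.1   10. ]
0.61 [277.4, 182.5, 11.9, 6.6] None
0.51 None [282.6, 186.4]
[284.73809614 186.64434236]
```

The network finds the screw cap at (255,173), with only one blue candidate. The air cap shows in its nest in the side view. Grasping the screw cap.

Call:
{"fn": "send_rows", "kwargs": {
  "motion": [
    {"dp": [4, 0, 30], "angular": [0, 0, 0], "claw": 0},
    {"dp": [0, 0, 40], "angular": [0, 0, 0], "claw": 0},
    {"dp": [0, 0, 35], "angular": [0, 0, 0], "claw": 0},
    {"dp": [0, 0, 18], "angular": [0, 0, 0], "claw": 0},
    {"dp": [0, 0, 5], "angular": [0, 0, 0], "claw": 0},
    {"dp": [0, 0, 0], "angular": [0, 0, 0], "claw": 0},
    {"dp": [0, 0, 0], "angular": [0, 0, 0], "claw": 1},
    {"dp": [0, 0, 0], "angular": [0, 0, 0], "claw": 1},
    {"dp": [0, 0, 0], "angular": [0, 0, 0], "claw": 1},
    {"dp": [0, 0, 0], "angular": [0, 0, 0], "claw": 1},
    {"dp": [0, 0, 0], "angular": [0, 0, 0], "claw": 1}
  ]
}}

```text
t: 27.7
position: [426.2, -128.1, 5.0]
tcp_rot: [0.706, 0.708, 0.001, 0.001]
contact_force: [-0.3, 1.4, 8.6]
grip_width: 0.299
```

Call:
{"fn": "send_rows", "kwargs": {
  "motion": [
    {"dp": [0, 0, -10], "angular": [0, 0, 0], "claw": 1},
    {"dp": [0, 0, -30], "angular": [0, 0, 0], "claw": 1},
    {"dp": [0, 0, -30], "angular": [0, 0, 0], "claw": 1},
    {"dp": [17, 9, 0], "angular": [0, 0, 0], "claw": 1},
    {"dp": [33, 18, 0], "angular": [0, 0, 0], "claw": 1},
    {"dp": [33, 18, 0], "angular": [0, 0, 0], "claw": 1},
    {"dp": [33, 18, 0], "angular": [0, 0, 0], "claw": 1},
    {"dp": [33, 18, 0], "angular": [0, 0, 0], "claw": 1},
    {"dp": [33, 18, 0], "angular": [0, 0, 0], "claw": 1},
    {"dp": [33, 18, 0], "angular": [0, 0, 0], "claw": 1},
    {"dp": [33, 18, 0], "angular": [0, 0, 0], "claw": 1},
    {"dp": [33, 18, 0], "angular": [0, 0, 0], "claw": 1},
    {"dp": [33, 18, 0], "angular": [0, 0, 0], "claw": 1},
    {"dp": [31, 17, 0], "angular": [0, 0, 0], "claw": 1},
    {"dp": [0, 0, 0], "angular": [0, 0, 0], "claw": 1},
    {"dp": [0, 0, 0], "angular": [0, 0, 0], "claw": 1}
  ]
}}

```text
t: 29.03
position: [612.9, 219.1, 74.1]
tcp_rot: [0.706, 0.708, 0.0, 0.0]
contact_force: [-0.7, 0.0, -0.6]
grip_width: 0.296
```

```bash
python3 look.py c2 screw_cap_mid:70
```

```text
t 29.08 tcp [612.5 218.   74.1] grip 0.3 F [-0.3 -0.3 -0.6]
screw_cap_mid 0.95 [252. 246.] [610.3 219.2  77. ]
 sil 0.64 [227. 214.  57.  60.] [ 29.  98. 177.] [612.2 220.9  77. ] dir deg 89.6
 sil 0.56 [179. 120. 156. 215.] [190. 160. 110.] [616.6 226.2  77. ] dir deg 90.4
```

View pics/c2.png

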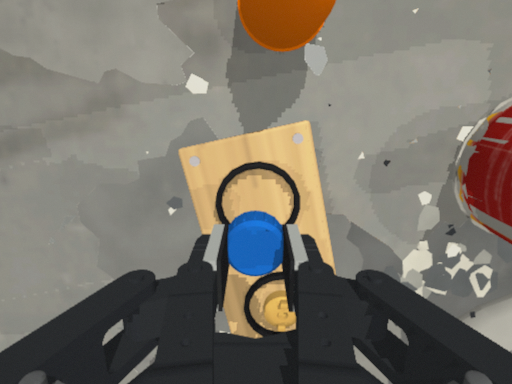

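The screw cap is over its nest, ring at about (258,200). The air cap is in its own nest at (280,308). Lowering, releasing and backing off, then a final look.

Call:
{"fn": "send_rows", "kwargs": {
  "motion": [
    {"dp": [-2, 1, 20], "angular": [0, 0, 0], "claw": 1},
    {"dp": [0, 0, 25], "angular": [0, 0, 0], "claw": 1},
    {"dp": [0, 0, 12], "angular": [0, 0, 0], "claw": 1},
    {"dp": [0, 0, 4], "angular": [0, 0, 0], "claw": 1},
    {"dp": [0, 0, 1], "angular": [0, 0, 0], "claw": 1},
    {"dp": [0, 0, 0], "angular": [0, 0, 0], "claw": 1},
    {"dp": [0, 0, 0], "angular": [0, 0, 0], "claw": 1},
    {"dp": [0, 0, 0], "angular": [0, 0, 0], "claw": 0.35},
    {"dp": [0, 0, 0], "angular": [0, 0, 0], "claw": 0.1},
    {"dp": [0, 0, 0], "angular": [0, 0, 0], "claw": 0},
    {"dp": [0, 0, 0], "angular": [0, 0, 0], "claw": 0},
    {"dp": [0, 0, -15], "angular": [0, 0, 0], "claw": 0},
    {"dp": [0, 0, -35], "angular": [0, 0, 0], "claw": 0},
    {"dp": [0, 0, -40], "angular": [0, 0, 0], "claw": 0},
    {"dp": [-35, 0, -20], "angular": [0, 0, 0], "claw": 0},
    {"dp": [-35, 0, -20], "angular": [0, 0, 0], "claw": 0},
    {"dp": [-35, 0, -20], "angular": [0, 0, 0], "claw": 0},
    {"dp": [-35, 0, -20], "angular": [0, 0, 0], "claw": 0},
    {"dp": [0, 0, 0], "angular": [0, 0, 0], "claw": 0},
    {"dp": [0, 0, 0], "angular": [0, 0, 0], "claw": 0}
  ]
}}

```text
t: 30.85
position: [614.3, 73.9, 182.8]
tcp_rot: [0.707, 0.707, 0.001, 0.001]
contact_force: [-0.3, 0.3, -0.7]
grip_width: 0.501
```

```bash
python3 look.py z1 screw_cap_mid:6 air_cap_mid:6 jar_mid:6; python3 -c "
from h import *
s=snapshot('side');f=s['frame'][150:310,230:340]
w=snapshot('wrist')['frame']
a=cv2.resize(f,(400,582),interpolation=2);b=cv2.resize(w[:300],(400,582*0+234))
o=np.zeros((582,800,3),np.uint8);o[:,:400]=a;o[:234,400:]=b
cv2.imwrite('pics/z2.png',o[...,::-1])"
```

```text
t 30.9 tcp [613.9  75.2 181.6] grip 0.498 F [0.2 0.7 0.2]
screw_cap_mid 0.96 [249.   5.] [608.9 215.7  13. ]
 sil 0.74 [237.   2.  32.  20.] [ 29. 102. 187.] [613.3 210.8  13. ] dir deg 1.8
air_cap_mid 0.63 [272. 103.] [630.1 133.1  12. ]
 sil 0.59 [260.  89.  30.  28.] [199. 157.  82.] [632.5 133.3  12. ] dir deg 52.3
jar_mid 0.87 [259. 320.] [617.4 -82.3  45. ]
 sil 0.6 [231. 275.  62.  65.] [168. 153. 110.] [621.5 -66.4  45. ] dir deg 67.0
 sil 0.19 [235.   4.  38.  19.] [ 32. 101. 180.] [613.3 203.7  45. ] dir deg 3.2
```

View pics/z2.png

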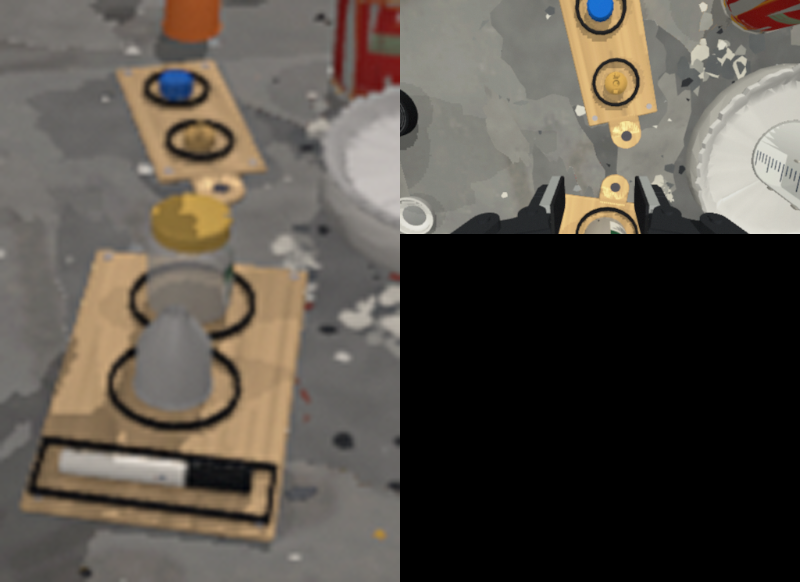

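All five parts are in their nests, upright and flat, and the gripper is clear at z ≈ 182 mm.

```bash
python3 -c "
from h import *
print(workorder.finish_job())"
```

```text
the job is handed in; nothing more can be done
None
```

Both kits are made up and handed in at about t = 31 s of the 125 s allowed. I placed the parts in the order you listed:
- **Long board:** the jar is in the tab-end nest, the grey dip cup in the middle nest and the marker in the trough.
- **Short board:** the air cap is in the tab-end nest and the screw cap in the other.

In the last side and wrist pictures, all five parts sit inside their nest walls. The jar and cup stand upright, the marker lies flat along the trough, the air cap has its horns up and the screw cap its flat top up. The gripper was clear of everything at about 182 mm. The highest contact force I read was about 16 N, while gripping the dip cup, against the 40 N limit.

- **Refused call:** my first move call left out the "angular" field and was refused, so nothing moved.
- **Disagreeing readings:** in the last look, the jar's silhouette centre came out about 16 mm off because the gripper partly hid it. Its landmark reading and the side picture both show it in the nest. Other network readings differed from the nest centres by up to about 6 mm.

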